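# Pin a wardrobe rail and snap the linchpin's ring shut

### The arm

A 6-joint arm with a two-finger parallel gripper is mounted at the origin on the work surface. World frame = base frame: x ahead of the robot, y to its left, z up, the work surface at z = 0. Lengths are in m, angles in degrees, forces in N, time in s.
With the tool pointing down it reaches from about 0.35 to 0.875 m from the base axis. Payload 4.2 kg.
Tool frame: the origin (TCP) lies midway between the tips of the shut fingers; the grasp point (between the pads) lies 19 mm behind it; z points along the fingers, y is the line along which they close (so a half turn about z gives the same grasp; the last joint's range is limited). The gripper opens to 87 mm and grips with 3 to 60 N. Pads are 19 mm wide; open, the fingers measure 117 mm over their backs; the gripper's body (75 mm by 190 mm) begins 51 mm behind the grasp point.
Start: joints at [91.593, 22.042, 0.453, 0, -68.411, -14.817], TCP at [0.143, 0.608, 0.223] pointing down, gripper open.
Joint ranges: [-179.83, 179.83], [-69.29, 118.12], [-61.27, 80.66], [-181.25, 117.63], [-171.15, -9.14], [-177.46, 177.46]. Speed limits (degrees/s): [159.86, 159.86, 180, 180, 180, 180].

### API

Orientations are given as a 3x3 rotation matrix whose columns are the frame's x, y, z axes.
In Python, from station import sensors, eyes, workorder gives the robot as it stands.
- The arm moves only by the tool advance, called after ">>>" by a JSON object that holds its "name" and its "arguments". Schema: {"type":"object","properties":{"plan":{"type":"array","items":{"type":"array","items":{"type":"number"},"minItems":7,"maxItems":7},"minItems":1,"maxItems":8},"only":{"type":"string"},"quiet":{"type":"boolean"},"lines":{"type":"string"}},"required":["plan"],"additionalProperties":false}. plan is a list of rows, 1 to 8 of them, each of 7 numbers: the opening from 0.0 (shut) to 1.0 (fully open), then dx, dy, dz in m, then a rotation vector rx, ry, rz in degrees; each row is the pose to reach, as a shift and turn from the pose commanded when the call began, along the tool's axes at that moment; what a row does not reach only later rows make up. A row lasts 1/10 s, in which the tool goes at most 0.05 m and 8.59 degrees, less where a joint would pass 70% of its speed; a pose out of reach is approached as far as the arm can. The fingers move at their own pace and stop on an object; the grip force is fixed at half the most. Time passes only in rows, so rows that do not move let the fingers close. The tool returns the time, the measured TCP pose, the force, the opening and the grip force at its end. only (a regular expression) keeps the lines of the reply that match it, lines (a string "A,B") keeps lines A to B, and quiet returns only ok. Input that does not fit is refused with a message, and nothing moves.
- sensors.sense(): the state, without advancing time (a new reading comes with each control period).
- eyes.capture(name): name is "scene" or "top"; returns a dict with "pixels" (384x512x3 uint8, red, green, blue), "z_map" (384x512 float32, m along the optical axis (not along the pixel's ray), 0 where there is no reading), "K" (3x3 intrinsics, pixels), "distortion" ([k1, k2, p1, p2, k3] as OpenCV has them; the pictures are not rectified), "world_from_camera" (4x4, takes a point from camera to world coordinates). Camera axes: x right, y up, looking along -z (the intrinsics and any distortion apply to the point x, -y, -z); pixel columns grow to the right and rows downward; lengths in m; the calibration is good to about 2 mm. A picture is of the moment at which its call begins.
- workorder.finish_job(): hands the job in; it is judged then, once.
The state is a dict: "time_s": time; "joints": joint angles; "joint_velocities": joint speeds; "effort": joint torques, N m; "tcp_pos": TCP position; "ee_rot": TCP orientation; "wrist_force": force on the tool from outside, world axes, zero at the start; "moment": the same for the moment, N m; "gripper_width": opening from 0.0 (shut) to 1.0 (fully open); "gripper_force": force on a finger pad.
Only numpy, scipy, OpenCV 4.12 (cv2) and the standard library are available. Lean on these libraries where they do the work, as an engineer would, in place of code of your own. Each camera call takes 0.05 s, during which the arm holds its last target. There are 200 camera calls.

### The job

Lock the wardrobe rail in its bracket: take the linchpin out of the wooden block, feel for the hole near the rail's free end and push the pin down through it, ring still open and pointing out past the rail's end, until the pin's head rests on the rail. Then swing the ring down over the rail's end until it snaps shut below the pin's tip, and let go. Be gentle: never force the pin or bear hard on the rail or bracket, and leave the brush, the dish and the tin where they are.

Things in the scene. Friction and masses are not known exactly. Their poses are not given: they have to be found in the camera images.
- linchpin: Loose steel linchpin, 0.14 kg. Origin: centre of the head's underside; z up its axis. Below: round shank 10 mm thick, 28 long, last 1.5 mm tapered to 8.4. Above: hinge boss 18 x 18 mm, z 0 to 13, then grip tab 18 (x) by 14 (y) mm, z 13 to 41, to be pinched with fingertips over z = 16, clear of ring and spring (at -y). x: where the open ring points; its hinge axis is along y at z = 7 mm.
- ring (a joint): Angle of the linchpin's ring: 0 = open, level, straight out along the pin's x; 1.57 = shut, hanging straight down, its loop under the pin's tip. Over-centre spring: it holds the ring against its stops at 0 and 1.57; to leave 0 takes about 0.17 N m (4 N on the loop), less and less further on; past 0.79 it snaps shut by itself.
- ring_loop (a point): Middle of the ring's far end, on the centreline of its 5 mm round bar, 44 mm from the hinge axis; open, at x 44, y 0, z 7 mm in the linchpin's frame. The ring is 47 mm wide outside, 37 inside, and swings clear round the rail's end when the pin is fully down with its x pointing out along the rail.
- rail_bracket: Fixed white bracket with two posts, holding a level aluminium rail 26 mm wide, 20 high, its top 100 mm above the counter. Origin on the counter below the rail's centreline; x along the rail, out through its free end; y across; z up. Base plate x -160 to -10 mm, 90 wide; nearer post x -52 to -38 mm, 111 high. The free end overhangs.
- hole_outer (a point): Point on the centreline of the rail's top face, 12 mm along x from the bracket's origin. The rail has slipped inwards by an unknown amount and is stiff in its bracket: its upright round through hole (11.5 mm, 20 deep) now lies on the centreline anywhere from 3 to 21 mm short of this point (towards -x), to be felt for. The rail's free end is always 16 mm beyond the hole's centre.
- block: Fixed wooden fittings block, 80 x 80 x 50 mm high, origin at the centre of its underside. In the middle of its top a loose hole, diameter 14 mm, 36 mm deep, where the linchpin stands with its head on the block's top (its origin 50 mm above the counter).
- brush: Bystander: loose wooden clothes brush, 170 x 52 x 38 mm, lying on its black bristles, origin centre of its underside, x along it. Leave alone.
- dish: Bystander: loose white ceramic dish, 100 mm across, 28 mm high, origin centre of its underside. Leave alone.
- tin: Bystander: loose dark metal polish tin, diameter 72 mm, 28 mm high, origin centre of its underside. Leave alone.

How it is judged:
By the outcome, as a careful person would: the job done as asked, in the order asked, and still so for the second after the job is handed in, with the robot touching nothing.
It also fails if it takes over 72 s, if anything falls off the work surface, if the arm or the gripper's body presses on something with over 40 N, if the wrist force passes 120 N, or if a joint passes its speed limit or range.

## Working session

There is one attempt and no reset: what is moved stays moved. The work goes in short steps, Python scripts to look and compute and a tool call to move; the robot and the scene stay as the last step left them, time stands still between calls to the robot, and variables do not carry over. Pictures are saved under pics/ and viewed, at most 10 in all, crops included, and the job is handed in when it is done.

```bash
mkdir -p pics
```

Run:
```python
from station import sensors, eyes
import cv2,numpy as np
s=sensors.sense()
print({k:np.round(v,3).tolist() for k,v in s.items()})
for n in("scene","top"):
    c=eyes.capture(n); cv2.imwrite(f"pics/{n}0.png",c["pixels"][:,:,::-1]); np.savez(f"{n}0.npz",**c)
    print(n,c["K"],c["distortion"],c["world_from_camera"])
```

```text
{'time_s': 0.0, 'joints': [91.592, 22.088, 0.381, -0.029, -68.41, -14.819], 'joint_velocities': [-0.03, 0.022, 0.013, 0.028, -0.045, 0.029], 'effort': [-0.0, -39.067, 18.741, 4.22, 0.011, -0.0], 'tcp_pos': [0.143, 0.608, 0.221], 'ee_rot': [[0.973, -0.229, -0.0], [-0.229, -0.973, -0.002], [0.0, 0.002, -1.0]], 'wrist_force': [-0.663, -0.095, -0.137], 'moment': [0.046, -0.009, -0.02], 'gripper_force': 0.0, 'gripper_width': 0.997}
scene [[409.36419027   0.         255.67166156]
 [  0.         409.36419027 190.83600606]
 [  0.           0.           1.        ]] [0.01051816 0.         0.         0.         0.        ] [[-0.62694271 -0.67006269  0.39744035  0.91697232]
 [ 0.77900211 -0.5456813   0.30884888  0.22973342]
 [ 0.00992765  0.50323742  0.86409116  0.74268248]
 [ 0.          0.          0.          1.        ]]
top [[382.42686788   0.         252.45893983]
 [  0.         382.42686788 193.3579913 ]
 [  0.           0.           1.        ]] [-0.02253083  0.          0.          0.          0.        ] [[ 0.0297572   0.99711108 -0.06988558  0.56595533]
 [-0.99952797  0.02914923 -0.00970355  0.01363159]
 [-0.00763841  0.07014134  0.99750782  0.79428467]
 [ 0.          0.          0.          1.        ]]
```

View pics/top0.png

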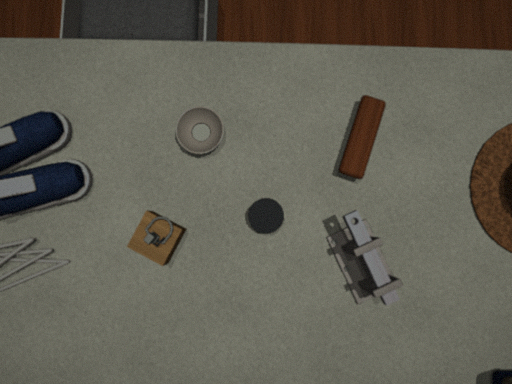

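View pics/scene0.png

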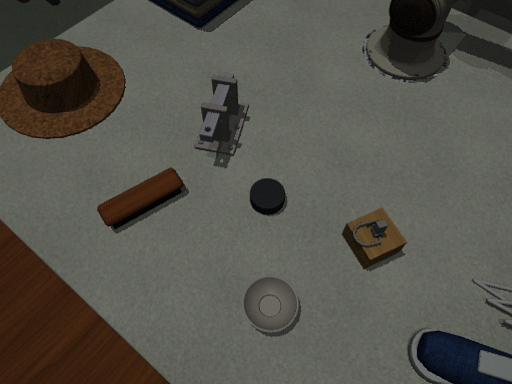

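Top view: block centre near (157,238) with the pin at about (152,239) and its ring towards (165,223). The rail runs from its free end at (350,213) to (392,300), and the dark hole is at about (355,221). The brush is at (362,137), the tin at (266,215) and the dish at (200,131). I'll enlarge the pin and rail areas.

Run:
```python
import cv2,numpy as np
t=np.load("top0.npz")["pixels"][:,:,::-1]; s=np.load("scene0.npz")["pixels"][:,:,::-1]
def cr(im,x,y,w=40,h=30): return cv2.resize(im[y-h:y+h,x-w:x+w],(400,300),interpolation=cv2.INTER_CUBIC)
o=np.vstack([np.hstack([cr(t,157,238),cr(t,362,235)]),np.hstack([cr(s,375,236),cr(s,216,120)])])
o=np.clip(o*1.6,0,255).astype(np.uint8)
cv2.imwrite("pics/crop.png",o)
```

```text
(no output)
```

View pics/crop.png

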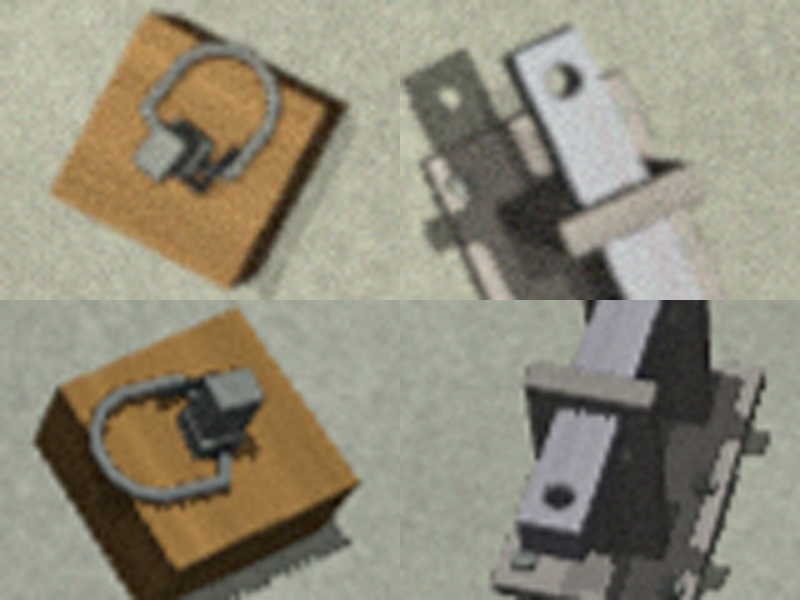

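Enlarged, the rail hole is visible in both views: top (354.2,220.6), scene (207.2,128.4). The pin's tab top is at about (148.3,238.5) in the top view, with the ring pointing up and to the right. Next I'll measure.

Create h.py:
```python
import cv2,numpy as np
def ray(c,uv):
    n=cv2.undistortPoints(np.array(uv,float).reshape(-1,1,2),c["K"],c["distortion"]).reshape(-1,2)
    d=np.c_[n[:,0],-n[:,1],-np.ones(len(n))]
    T=c["world_from_camera"]; return T[:3,3],d@T[:3,:3].T
def plane(c,uv,z):
    o,d=ray(c,uv); return o+d*((z-o[2])/d[:,2])[:,None]
def tri(ca,a,cb,b):
    o1,d1=ray(ca,[a]);o2,d2=ray(cb,[b]);A=np.c_[d1[0],-d2[0]]
    t=np.linalg.lstsq(A,o2-o1,rcond=None)[0];p=o1+t[0]*d1[0];q=o2+t[1]*d2[0];return (p+q)/2,np.linalg.norm(p-q)
def cloud(c):
    z=c["z_map"];v,u=np.mgrid[:384,:512];uv=np.c_[u.ravel(),v.ravel()]
    o,d=ray(c,uv);return (o+d*z.ravel()[:,None]).reshape(384,512,3)
```

Run:
```python
from h import *
np.set_printoptions(precision=4,suppress=True)
t=dict(np.load("top0.npz"));s=dict(np.load("scene0.npz"))
print("hole tri",*tri(t,(354.2,220.6),s,(207.2,128.4)))
for c,n,h,p0 in((t,"top",(354.2,220.6),None),(s,"scene",(207.2,128.4),None)):
    print(n,"hole plane",plane(c,[h],.1)[0])
    P=cloud(c);X,Y,Z=P[...,0],P[...,1],P[...,2]
    hc=plane(c,[h],.1)[0]
    near=np.hypot(X-hc[0],Y-hc[1])<.2
    hi=near&(Z>.085)&(Z<.103)&(Z>.05)
    px=c["pixels"].astype(int); 
    m=(hi&(px[...,2]>=px[...,0])&(px.sum(2)>230)).astype(np.uint8)
    print("n",m.sum(), "zmed",np.median(Z[m>0]))
    v,u=np.nonzero(m); W=plane(c,np.c_[u,v],.1)[:,:2]
    r=cv2.minAreaRect((W*1000).astype(np.float32)); print("rail rect",r)
    # block
    hsv=cv2.cvtColor(c["pixels"],cv2.COLOR_RGB2HSV)
    b0=np.array([[157,238],[375,236]][n=="scene"]); uu,vv=np.meshgrid(np.arange(512),np.arange(384))
    nb=np.hypot(uu-b0[0],vv-b0[1])<40
    o=nb&(Z>.043)&(Z<.056)&(hsv[...,1]>100)
    v,u=np.nonzero(o);W=plane(c,np.c_[u,v],.05)[:,:2]; r=cv2.minAreaRect((W*1000).astype(np.float32));print("block",r,np.median(Z[o]))
    tab=nb&(Z>.083)&(Z<.1);v,u=np.nonzero(tab);W=plane(c,np.c_[u,v],.091)[:,:2]
    print("tab n",tab.sum(),W.mean(0),np.median(Z[tab]),cv2.minAreaRect((W*1000).astype(np.float32)))
    rg=nb&(hsv[...,1]<75)&(Z>.053)&(Z<.066);v,u=np.nonzero(rg);W=plane(c,np.c_[u,v],.0575)[:,:2]
    print("ring",rg.sum(),cv2.minEnclosingCircle((W*1000).astype(np.float32)),W.mean(0))
    print(np.round(W[::6]*1000).astype(int).tolist())
```

```text
hole tri [ 0.5705 -0.165   0.1002] 0.00037027420648634476
top hole plane [ 0.5706 -0.1652  0.1   ]
n 673 zmed 0.09977452588704072
rail rect ((507.05523681640625, -196.09658813476562), (173.59768676757812, 25.738874435424805), 26.020784378051758)
block ((526.3214111328125, 208.45330810546875), (80.6667251586914, 79.33543395996094), 64.20721435546875) 0.04970363569826458
tab n 83 [0.5273 0.2088] 0.09052156830184244 ((527.5064697265625, 208.79949951171875), (14.442628860473633, 19.31878662109375), 47.60509490966797)
ring 199 ((540.5195922851562, 197.86676025390625), 28.207773208618164) [0.5414 0.1966]
[[568, 202], [567, 196], [564, 205], [565, 194], [562, 211], [563, 188], [561, 209], [558, 215], [556, 217], [558, 178], [556, 176], [551, 220], [549, 222], [547, 224], [548, 174], [543, 226], [541, 226], [539, 224], [537, 222], [535, 221], [534, 204], [533, 181], [531, 181], [529, 182], [527, 186], [525, 190], [522, 203], [523, 186], [521, 200], [521, 188], [519, 199], [519, 188], [517, 195], [513, 201]]
scene hole plane [ 0.5703 -0.1649  0.1   ]
n 555 zmed 0.0996669613755401
rail rect ((
[... 201 characters left out ...]
906) 0.049899462709321885
tab n 90 [0.5303 0.2101] 0.09040137852623464 ((530.2847900390625, 210.3607635498047), (15.78658676147461, 20.333206176757812), 54.01461410522461)
ring 219 ((542.31591796875, 200.9535675048828), 28.650535583496094) [0.5429 0.2002]
[[522, 186], [527, 183], [520, 192], [533, 178], [526, 187], [519, 196], [534, 181], [525, 192], [539, 178], [543, 176], [526, 200], [550, 178], [533, 202], [533, 204], [534, 206], [559, 179], [533, 210], [526, 219], [537, 209], [531, 217], [560, 184], [533, 217], [540, 212], [565, 185], [566, 186], [566, 190], [565, 193], [566, 196], [568, 196], [549, 219], [569, 198], [562, 206], [552, 219], [567, 203], [560, 212], [553, 220], [562, 213]]
```

Create go.py:
```python
import sys,numpy as np
from scipy.spatial.transform import Rotation as R
from station import sensors
# usage: x y z yaw(deg of tool x), tool down -> shift and turn in tool axes
x,y,z,yaw=map(float,sys.argv[1:5]); s=sensors.sense(); M=np.array(s["ee_rot"]);a=np.radians(yaw)
T=np.array([[np.cos(a),np.sin(a),0],[np.sin(a),-np.cos(a),0],[0,0,-1]])
print("shift",np.round(M.T@(np.array([x,y,z])-s["tcp_pos"]),4),"turn",np.round(R.from_matrix(M.T@T).as_rotvec(degrees=True),2))
```

```bash
python3 go.py .5285 .2095 .15 -39
```

Run:
```python
from h import *
t=dict(np.load("top0.npz"));s=dict(np.load("scene0.npz"))
for c,b0 in((t,(157,238)),(s,(375,236))):
    P=cloud(c);Z=P[...,2];hsv=cv2.cvtColor(c["pixels"],cv2.COLOR_RGB2HSV)
    uu,vv=np.meshgrid(np.arange(512),np.arange(384))
    rg=(np.hypot(uu-b0[0],vv-b0[1])<40)&(hsv[...,1]<75)&(Z>.053)&(Z<.066);v,u=np.nonzero(rg);W=plane(c,np.c_[u,v],.0575)[:,:2]*1000-[528.5,209.5]
    r=np.hypot(*W.T);a=np.degrees(np.arctan2(W[:,1],W[:,0]))
    for k in(32,36,39):print(k,(r>k).sum(),a[r>k].mean(),np.percentile(a[r>k],[2,98]),r.max())
```

```text
shift [0.4666 0.2994 0.0722] turn [ 0.11 -0.03 25.77]
32 79 -38.44746125074712 [-79.5329373    2.76073445] 44.581688744673976
36 60 -38.018029636732486 [-68.72873797  -6.10394128] 44.581688744673976
39 43 -39.9674670129301 [-64.11016751 -13.89686606] 44.581688744673976
32 80 -34.30712110728977 [-75.36097829   3.89053892] 44.76520721936187
36 63 -34.353661981309294 [-66.10739112  -4.14921721] 44.76520721936187
39 46 -33.383958896592105 [-59.3605407   -8.89337214] 44.76520721936187
```

>>> {"name": "advance", "arguments": {"plan": [[1, 0.4666, 0.2994, 0.0722, 0, 0, 24.3], [1, 0.4666, 0.2994, 0.0722, 0, 0, 24.3], [1, 0.4666, 0.2994, 0.0722, 0, 0, 24.3], [1, 0.4666, 0.2994, 0.0722, 0, 0, 24.3], [1, 0.4666, 0.2994, 0.0722, 0, 0, 24.3], [1, 0.4666, 0.2994, 0.0722, 0, 0, 24.3], [1, 0.4666, 0.2994, 0.0722, 0, 0, 24.3], [1, 0.4666, 0.2994, 0.0722, 0, 0, 24.3]]}}

```text
time_s: 0.9
tcp_pos: [0.4198, 0.3218, 0.1705]
ee_rot: [[0.793, -0.609, -0.0], [-0.609, -0.793, -0.0], [-0.0, 0.0, -1.0]]
wrist_force: [0.1, 0.7, -0.3]
gripper_width: 1.001
gripper_force: 0.0
```

```bash
python3 go.py .5285 .2095 .15 -37.5
```

```text
shift [0.1546 0.0229 0.0205] turn [ 0.01  0.   -0.  ]
```

>>> {"name": "advance", "arguments": {"plan": [[1, 0.1546, 0.0229, 0.0205, 0, 0, 0], [1, 0.1546, 0.0229, 0.0205, 0, 0, 0], [1, 0.1546, 0.0229, 0.0205, 0, 0, 0], [1, 0.1546, 0.0229, 0.0205, 0, 0, 0], [1, 0.1546, 0.0229, 0.0205, 0, 0, 0], [1, 0.1546, 0.0229, 0.0205, 0, 0, 0]]}}

```text
time_s: 1.5
tcp_pos: [0.5271, 0.2115, 0.1502]
ee_rot: [[0.793, -0.609, -0.001], [-0.609, -0.793, -0.0], [-0.0, 0.0, -1.0]]
wrist_force: [0.0, 0.6, 0.5]
gripper_width: 1.005
gripper_force: 0.0
```

```bash
python3 go.py .5285 .2095 .068 -37.5
```

```text
shift [0.0023 0.0007 0.0822] turn [ 0.02  0.02 -0.02]
```

>>> {"name": "advance", "arguments": {"plan": [[1, 0.0015, 0.0007, 0.04, 0, 0, 0], [1, 0.0015, 0.0007, 0.07, 0, 0, 0], [1, 0.0015, 0.0007, 0.082, 0, 0, 0], [1, 0.0015, 0.0007, 0.082, 0, 0, 0], [0.35, 0.0015, 0.0007, 0.082, 0, 0, 0], [0.3, 0.0015, 0.0007, 0.082, 0, 0, 0], [0.3, 0.0015, 0.0007, 0.082, 0, 0, 0]]}}

```text
time_s: 2.2
tcp_pos: [0.5291, 0.2104, 0.0699]
ee_rot: [[0.793, -0.609, 0.003], [-0.609, -0.793, 0.002], [0.001, -0.003, -1.0]]
wrist_force: [0.2, 0.7, 0.5]
gripper_width: 0.812
gripper_force: 0.0
```

Run:
```python
import sys;sys.path.insert(0,'.')
from station import eyes
import cv2,numpy as np
o=[]
for n,(x,y) in(("scene",(375,225)),("top",(157,238))):
    c=eyes.capture(n)["pixels"][:,:,::-1]; o.append(cv2.resize(c[y-45:y+45,x-45:x+45],(400,400),interpolation=cv2.INTER_CUBIC))
cv2.imwrite("pics/grasp.png",np.clip(np.hstack(o)*1.6,0,255).astype(np.uint8))
```

```text
(no output)
```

View pics/grasp.png

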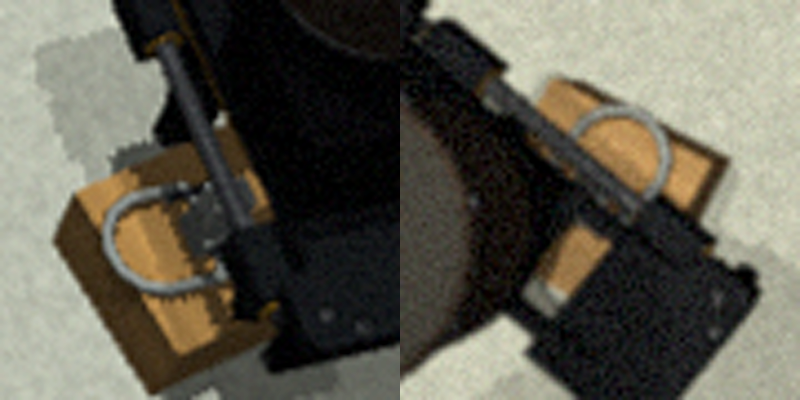

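The open fingers straddle the tab with the ring clear between them: scene crop ring at (160,240), top crop at (625,150). Now closing.

>>> {"name": "advance", "arguments": {"plan": [[0.3, 0, 0, 0.001, 0, 0, 0], [0.2, 0, 0, 0.001, 0, 0, 0], [0.1, 0, 0, 0.001, 0, 0, 0], [0, 0, 0, 0.001, 0, 0, 0], [0, 0, 0, 0.001, 0, 0, 0], [0, 0, 0, 0.001, 0, 0, 0], [0, 0, 0, 0.001, 0, 0, 0], [0, 0, 0, 0.001, 0, 0, 0]]}}

```text
time_s: 3.1
tcp_pos: [0.5283, 0.2097, 0.0674]
ee_rot: [[0.793, -0.609, -0.0], [-0.609, -0.793, -0.0], [-0.0, 0.0, -1.0]]
wrist_force: [-0.6, 0.3, 0.2]
gripper_width: 0.161
gripper_force: 29.9
```

>>> {"name": "advance", "arguments": {"plan": [[0, 0, 0, 0, 0, 0, 0], [0, 0, 0, 0, 0, 0, 0], [0, 0, 0, 0, 0, 0, 0], [0, 0, 0, 0, 0, 0, 0]]}}

```text
time_s: 3.5
tcp_pos: [0.5283, 0.2097, 0.0674]
ee_rot: [[0.793, -0.609, -0.0], [-0.609, -0.793, -0.0], [-0.0, 0.0, -1.0]]
wrist_force: [-0.4, -0.4, -0.4]
gripper_width: 0.158
gripper_force: 29.9
```

>>> {"name": "advance", "arguments": {"plan": [[0, 0, 0, -0.01, 0, 0, 0], [0, 0, 0, -0.03, 0, 0, 0], [0, 0, 0, -0.06, 0, 0, 0], [0, 0, 0, -0.1, 0, 0, 0], [0, 0, 0, -0.123, 0, 0, 0], [0, 0, 0, -0.123, 0, 0, 0]]}}

```text
time_s: 4.1
tcp_pos: [0.5304, 0.2109, 0.1953]
ee_rot: [[0.794, -0.609, 0.008], [-0.609, -0.793, 0.005], [0.003, -0.009, -1.0]]
wrist_force: [0.7, -0.3, 0.0]
gripper_width: 0.156
gripper_force: 29.9
```

```bash
python3 go.py .5705 -.165 .19 26.05
```

Run:
```python
from station import eyes
import cv2,numpy as np
o=[]
for n,(x,y) in(("scene",(375,200)),("top",(157,238))):
    c=eyes.capture(n);np.savez(n+"1.npz",**c);c=c["pixels"][:,:,::-1]; o.append(cv2.resize(c[y-50:y+50,x-50:x+50],(400,400),interpolation=cv2.INTER_CUBIC))
cv2.imwrite("pics/lift.png",np.clip(np.hstack(o)*1.6,0,255).astype(np.uint8))
```

```text
shift [0.2606 0.274  0.0038] turn [ -0.34  -0.46 -63.53]
```

View pics/lift.png

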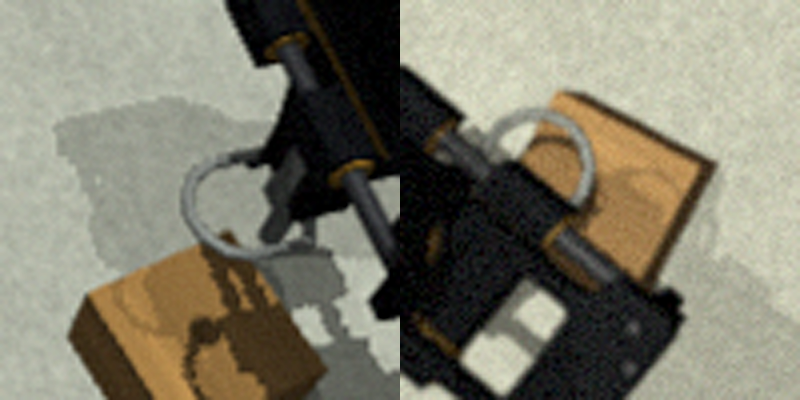

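Held upright, ring open: scene crop shank tip (265,238), ring (225,205). Carrying it over the hole.

>>> {"name": "advance", "arguments": {"plan": [[0, 0.2606, 0.274, 0, 0, 0, -63.5], [0, 0.2606, 0.274, 0, 0, 0, -63.5], [0, 0.2606, 0.274, 0, 0, 0, -63.5], [0, 0.2606, 0.274, 0, 0, 0, -63.5], [0, 0.2606, 0.274, 0, 0, 0, -63.5], [0, 0.2606, 0.274, 0, 0, 0, -63.5], [0, 0.2606, 0.274, 0, 0, 0, -63.5], [0, 0.2606, 0.274, 0, 0, 0, -63.5]]}}

```text
time_s: 5.0
tcp_pos: [0.5661, -0.1588, 0.1882]
ee_rot: [[0.9, 0.436, -0.004], [0.436, -0.9, 0.001], [-0.003, -0.002, -1.0]]
wrist_force: [1.1, 0.9, -1.6]
gripper_width: 0.159
gripper_force: 29.9
```

```bash
python3 go.py .5705 -.165 .19 26.05
```

```text
shift [ 0.0013  0.0074 -0.0018] turn [-0.14  0.2  -0.17]
```

>>> {"name": "advance", "arguments": {"plan": [[0, 0, 0, 0, 0, 0, 0], [0, 0, 0, 0, 0, 0, 0], [0, 0, 0, 0, 0, 0, 0]]}}

```text
time_s: 5.3
tcp_pos: [0.5666, -0.1568, 0.189]
ee_rot: [[0.902, 0.431, -0.003], [0.431, -0.902, 0.0], [-0.002, -0.002, -1.0]]
wrist_force: [-0.6, 0.8, -2.0]
gripper_width: 0.158
gripper_force: 29.9
```

```bash
python3 go.py .5705 -.165 .19 26.05
```

Run:
```python
from station import eyes
import cv2,numpy as np
o=[]
for n,(x,y) in(("scene",(215,105)),("top",(350,218))):
    c=eyes.capture(n);np.savez(n+"2.npz",**c);c=c["pixels"][:,:,::-1]; o.append(cv2.resize(c[y-40:y+40,x-40:x+40],(400,400),interpolation=cv2.INTER_CUBIC))
cv2.imwrite("pics/over.png",np.clip(np.hstack(o)*1.6,0,255).astype(np.uint8))
```

```text
shift [-0.      0.0091 -0.001 ] turn [-0.1   0.14 -0.52]
```

View pics/over.png

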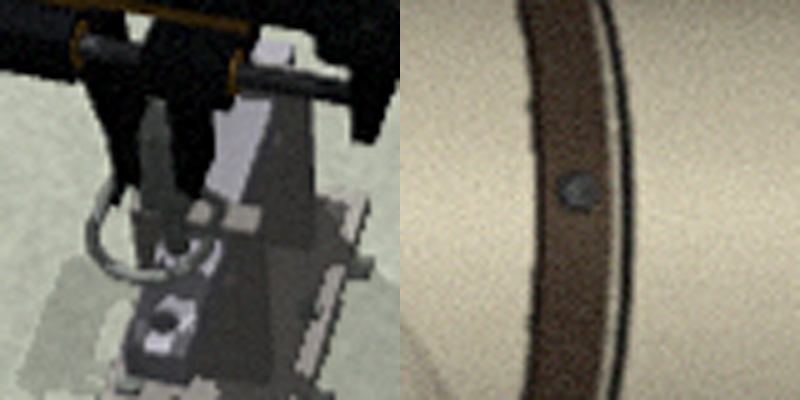

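Scene crop: the ring (85–220, 190–280) points out along the rail, the pin tip is at about (177,250) and the rail hole at (163,320). The arm blocks the top view here.

Run:
```python
from h import *
np.set_printoptions(precision=4,suppress=True)
c=dict(np.load("scene2.npz"));tcp=np.array([.5666,-.1568,.189]);M=np.array([[.902,.431,-.003],[.431,-.902,0],[-.002,-.002,-1]])
f=lambda p:((p[0]-175)*0+175+(p[0]+.5)/5-.5,65+(p[1]+.5)/5-.5)
for nm,p,z in(("tip",(177,250),.1436),("left",(86,232),.1786),("bottom",(145,281),.1786),("right",(222,225),.1786)):
    w=plane(c,[f(p)],z)[0];print(nm,w,"tool",M.T@(w-tcp))
P=cloud(c);Z=P[...,2];uu,vv=np.meshgrid(np.arange(512),np.arange(384))
m=(abs(Z-.1786)<.005)&(abs(uu-208)<20)&(abs(vv-112)<18);Q=(P[m]-tcp)@M*1000
print(m.sum(),Q.min(0),Q.max(0)); q=Q[Q[:,0]>36]; print(np.round(q,1)[:30])
m=(Z>.14)&(Z<.165)&(abs(uu-210)<12)&(abs(vv-108)<14);Q=(P[m]-tcp)@M*1000;print(m.sum());print(np.round(Q[::3],1))
```

```text
tip [ 0.5658 -0.1564  0.1436] tool [-0.0005 -0.0006  0.0454]
left [ 0.6008 -0.1647  0.1786] tool [0.0274 0.0218 0.0103]
bottom [ 0.604  -0.1331  0.1786] tool [ 0.044  -0.0053  0.0103]
right [ 0.5674 -0.1292  0.1786] tool [ 0.0126 -0.0246  0.0104]
211 [ -2.1988 -24.2118   5.5206] [45.5601 22.3848 15.1283]
[[ 37.2  16.3   8.5]
 [ 37.7  14.1   7.4]
 [ 38.   12.    6.4]
 [ 38.4  16.    9.7]
 [ 38.6  14.    9. ]
 [ 39.   11.9   8. ]
 [ 38.8  10.1   7.6]
 [ 40.3  13.5   9.6]
 [ 39.5  12.   10.1]
 [ 42.1   8.9   6.2]
 [ 41.7   7.2   6.2]
 [ 38.7   6.6   9.5]
 [ 42.4  11.    9.2]
 [ 43.7   8.5   7. ]
 [ 42.6   7.1   7.9]
 [ 41.9   5.5   8.3]
 [ 41.4   3.8   8.4]
 [ 42.2   1.5   6.8]
 [ 37.4 -11.5   8.7]
 [ 37.9 -13.6   7.4]
 [ 36.7 -15.    8.5]
 [ 37.2 -19.    6.7]
 [ 43.5   8.9  10.1]
 [ 43.5   7.    9.5]
 [ 42.8   5.4   9.8]
 [ 44.6   2.6   7. ]
 [ 43.    1.5   8.6]
 [ 44.1  -0.9   6.6]
 [ 42.5  -2.1   8.1]
 [ 42.5  -4.    7.6]]
36
[[ 2.6  2.6 27.2]
 [ 2.9 -3.5 25.2]
 [ 3.5  0.5 28.3]
 [ 0.6 -4.3 30.3]
 [ 4.   0.6 30.6]
 [ 2.1 -4.6 31.3]
 [ 3.5 -1.  33.5]
 [-1.3 -5.  37.7]
 [ 2.3 -2.2 37.3]
 [ 1.7  2.4 42.1]
 [ 2.  -3.8 40.1]
 [ 4.7 -0.6 40.7]]
```

>>> {"name": "advance", "arguments": {"plan": [[0, 0.0005, 0.009, 0.015, 0, 0, -0.5], [0, 0.0005, 0.009, 0.03, 0, 0, -0.5], [0, 0.0005, 0.009, 0.034, 0, 0, -0.5], [0, 0.0005, 0.009, 0.034, 0, 0, -0.5], [0, 0.0005, 0.009, 0.034, 0, 0, -0.5]]}}

```text
time_s: 5.9
tcp_pos: [0.5721, -0.1652, 0.1566]
ee_rot: [[0.898, 0.44, 0.0], [0.44, -0.898, -0.0], [0.0, 0.001, -1.0]]
wrist_force: [0.3, 0.2, -0.2]
gripper_width: 0.163
gripper_force: 29.9
```

```bash
python3 go.py .5711 -.1647 .15 26.05
```

```text
shift [-0.0007 -0.0009  0.0066] turn [ 0.03 -0.02  0.04]
```

>>> {"name": "advance", "arguments": {"plan": [[0, -0.0007, -0.0008, 0.003, 0, 0, 0], [0, -0.0007, -0.0008, 0.006, 0, 0, 0], [0, -0.0007, -0.0008, 0.008, 0, 0, 0], [0, -0.0007, -0.0008, 0.008, 0, 0, 0]]}}

```text
time_s: 6.3
tcp_pos: [0.5705, -0.1648, 0.1481]
ee_rot: [[0.898, 0.439, -0.001], [0.439, -0.898, 0.0], [-0.0, -0.0, -1.0]]
wrist_force: [-0.1, 0.3, -1.3]
gripper_width: 0.161
gripper_force: 29.9
```

```bash
python3 go.py .5711 -.1647 .145 26.05
```

```text
shift [0.0006 0.0001 0.0031] turn [-0.02  0.03 -0.  ]
```

>>> {"name": "advance", "arguments": {"plan": [[0, 0, 0, 0.002, 0, 0, 0], [0, 0, 0, 0.004, 0, 0, 0], [0, 0, 0, 0.005, 0, 0, 0], [0, 0, 0, 0.005, 0, 0, 0]]}}

```text
time_s: 6.7
tcp_pos: [0.5706, -0.1648, 0.1432]
ee_rot: [[0.898, 0.439, -0.0], [0.439, -0.898, 0.0], [-0.0, -0.0, -1.0]]
wrist_force: [0.2, 0.3, -0.7]
gripper_width: 0.156
gripper_force: 29.9
```

```bash
python3 go.py .5711 -.1647 .14 26.05
```

```text
shift [0.0005 0.0001 0.0032] turn [-0.01  0.02 -0.  ]
```

>>> {"name": "advance", "arguments": {"plan": [[0, 0, 0, 0.001, 0, 0, 0], [0, 0, 0, 0.002, 0, 0, 0], [0, 0, 0, 0.003, 0, 0, 0], [0, 0, 0, 0.003, 0, 0, 0]]}}

```text
time_s: 7.1
tcp_pos: [0.5706, -0.1648, 0.1402]
ee_rot: [[0.898, 0.439, -0.0], [0.439, -0.898, 0.0], [-0.0, -0.0, -1.0]]
wrist_force: [0.3, 0.3, -1.2]
gripper_width: 0.161
gripper_force: 29.9
```

>>> {"name": "advance", "arguments": {"plan": [[0, 0, 0, 0.0015, 0, 0, 0], [0, 0, 0, 0.003, 0, 0, 0], [0, 0, 0, 0.0045, 0, 0, 0], [0, 0, 0, 0.006, 0, 0, 0], [0, 0, 0, 0.0075, 0, 0, 0], [0, 0, 0, 0.0075, 0, 0, 0]]}}

```text
time_s: 7.7
tcp_pos: [0.5706, -0.1648, 0.1326]
ee_rot: [[0.898, 0.439, -0.001], [0.439, -0.898, 0.0], [-0.001, -0.0, -1.0]]
wrist_force: [-0.7, 0.4, -1.0]
gripper_width: 0.161
gripper_force: 29.9
```

>>> {"name": "advance", "arguments": {"plan": [[0, 0, 0, 0.0015, 0, 0, 0], [0, 0, 0, 0.003, 0, 0, 0], [0, 0, 0, 0.0045, 0, 0, 0], [0, 0, 0, 0.006, 0, 0, 0], [0, 0, 0, 0.0075, 0, 0, 0], [0, 0, 0, 0.009, 0, 0, 0], [0, 0, 0, 0.0115, 0, 0, 0], [0, 0, 0, 0.0115, 0, 0, 0]]}}

```text
time_s: 8.5
tcp_pos: [0.5705, -0.1648, 0.1209]
ee_rot: [[0.898, 0.439, -0.001], [0.439, -0.898, 0.0], [-0.001, -0.0, -1.0]]
wrist_force: [-0.3, -1.2, -1.7]
gripper_width: 0.157
gripper_force: 29.9
```

>>> {"name": "advance", "arguments": {"plan": [[0, 0, 0, 0.001, 0, 0, 0], [0, 0, 0, 0.002, 0, 0, 0], [0, 0, 0, 0.003, 0, 0, 0], [0, 0, 0, 0.003, 0, 0, 0]]}}

```text
time_s: 8.9
tcp_pos: [0.5707, -0.1648, 0.1182]
ee_rot: [[0.898, 0.439, -0.0], [0.439, -0.898, 0.0], [-0.0, -0.0, -1.0]]
wrist_force: [-0.5, 0.0, -1.2]
gripper_width: 0.158
gripper_force: 29.9
```

>>> {"name": "advance", "arguments": {"plan": [[0, 0, 0, 0.0003, 0, 0, 0], [0, 0, 0, 0.0005, 0, 0, 0], [0, 0, 0, 0.0005, 0, 0, 0]]}}

```text
time_s: 9.2
tcp_pos: [0.5708, -0.1648, 0.1179]
ee_rot: [[0.898, 0.439, 0.0], [0.439, -0.898, 0.0], [0.0, 0.0, -1.0]]
wrist_force: [1.6, -0.6, -0.4]
gripper_width: 0.159
gripper_force: 29.9
```

>>> {"name": "advance", "arguments": {"plan": [[0, 0, 0, 0.0004, 0, 0, 0], [0, 0, 0, 0.0004, 0, 0, 0], [0, 0, 0, 0.0004, 0, 0, 0]]}}

```text
time_s: 9.5
tcp_pos: [0.5708, -0.1648, 0.1175]
ee_rot: [[0.898, 0.439, 0.0], [0.439, -0.898, -0.0], [0.0, 0.0, -1.0]]
wrist_force: [0.4, -0.4, -1.5]
gripper_width: 0.163
gripper_force: 29.9
```

>>> {"name": "advance", "arguments": {"plan": [[0, 0, 0, 0.0004, 0, 0, 0], [0, 0, 0, 0.0004, 0, 0, 0], [0, 0, 0, 0.0004, 0, 0, 0]]}}

```text
time_s: 9.8
tcp_pos: [0.5708, -0.1648, 0.1174]
ee_rot: [[0.898, 0.439, 0.0], [0.439, -0.898, -0.0], [0.0, 0.0, -1.0]]
wrist_force: [-0.6, -0.2, 0.5]
gripper_width: 0.157
gripper_force: 29.9
```

>>> {"name": "advance", "arguments": {"plan": [[0, 0, 0, 0.0005, 0, 0, 0], [0, 0, 0, 0.0005, 0, 0, 0], [0, 0, 0, 0.0005, 0, 0, 0]]}}

```text
time_s: 10.1
tcp_pos: [0.5708, -0.1649, 0.1173]
ee_rot: [[0.898, 0.439, 0.0], [0.439, -0.898, -0.0], [0.0, 0.0, -1.0]]
wrist_force: [-3.0, 2.2, 5.8]
gripper_width: 0.156
gripper_force: 29.9
```

>>> {"name": "advance", "arguments": {"plan": [[0, 0, 0, -0.0005, 0, 0, 0], [0.4, 0, 0, -0.0005, 0, 0, 0], [0.4, 0, 0, -0.0005, 0, 0, 0], [0.4, 0, 0, -0.0005, 0, 0, 0], [0.4, 0, 0, -0.001, 0, 0, 0], [0.4, 0, 0, -0.001, 0, 0, 0]]}}

```text
time_s: 10.7
tcp_pos: [0.5708, -0.1649, 0.1175]
ee_rot: [[0.898, 0.439, 0.0], [0.439, -0.898, 0.0], [0.0, -0.0, -1.0]]
wrist_force: [-0.1, -0.1, -0.4]
gripper_width: 0.39
gripper_force: 0.0
```

>>> {"name": "advance", "arguments": {"plan": [[0.45, 0, 0, -0.01, 0, 0, 0], [0.45, 0, 0, -0.03, 0, 0, 0], [0.45, 0, 0, -0.06, 0, 0, 0], [0.3, 0, 0, -0.06, 0, 0, 0], [0.1, 0.08, 0, -0.06, 0, 0, 0], [0, 0.08, 0, -0.06, 0, 0, 0], [0, 0.08, 0, -0.06, 0, 0, 0]]}}

```text
time_s: 11.4
tcp_pos: [0.6453, -0.1281, 0.177]
ee_rot: [[0.897, 0.441, 0.001], [0.441, -0.897, -0.0], [0.001, 0.001, -1.0]]
wrist_force: [-0.9, 0.6, -0.8]
gripper_width: 0.172
gripper_force: 0.0
```

Run:
```python
from station import eyes
import cv2,numpy as np
o=[]
for n,(x,y) in(("scene",(208,122)),("top",(350,218))):
    c=eyes.capture(n);np.savez(n+"3.npz",**c);c=c["pixels"][:,:,::-1]; o.append(cv2.resize(c[y-40:y+40,x-40:x+40],(400,400),interpolation=cv2.INTER_CUBIC))
cv2.imwrite("pics/in.png",np.clip(np.hstack(o)*1.6,0,255).astype(np.uint8))
```

```text
(no output)
```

View pics/in.png

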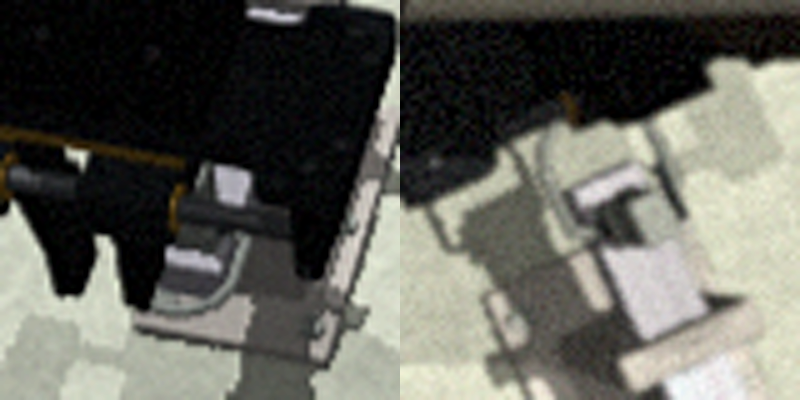

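Top crop: the pin is upright in the rail with its head on the rail, and the open ring reaches past the rail's end with a leg on each side ((545,180) and (665,170)). Next I'll put the closed fingertips over the loop.

>>> {"name": "advance", "arguments": {"plan": [[0, 0, 0, 0, 0, 0, 0], [0, 0, 0, 0, 0, 0, 0]]}}

```text
time_s: 11.7
tcp_pos: [0.6418, -0.1302, 0.1779]
ee_rot: [[0.899, 0.439, -0.0], [0.439, -0.899, -0.0], [-0.0, -0.0, -1.0]]
wrist_force: [-0.7, -0.3, -0.0]
gripper_width: 0.013
gripper_force: 0.0
```

```bash
python3 go.py .6018 -.1496 .125 26.05
```

```text
shift [-0.0445 -0.0001  0.0529] turn [-0.    0.01 -0.04]
```

>>> {"name": "advance", "arguments": {"plan": [[0, -0.0445, 0, 0, 0, 0, 0], [0, -0.0445, 0, 0.02, 0, 0, 0], [0, -0.0445, 0, 0.045, 0, 0, 0], [0, -0.0445, 0, 0.053, 0, 0, 0], [0, -0.0445, 0, 0.053, 0, 0, 0], [0, -0.0445, 0, 0.053, 0, 0, 0]]}}

```text
time_s: 12.3
tcp_pos: [0.6033, -0.1495, 0.1256]
ee_rot: [[0.898, 0.439, 0.002], [0.439, -0.898, -0.001], [0.001, 0.001, -1.0]]
wrist_force: [-0.4, 0.1, 1.5]
gripper_width: 0.005
gripper_force: 0.0
```

```bash
python3 go.py .6018 -.1496 .112 26.05
```

```text
shift [-0.0014 -0.0006  0.0136] turn [ 0.07 -0.06  0.01]
```

>>> {"name": "advance", "arguments": {"plan": [[0, 0, 0, 0.004, 0, 0, 0], [0, 0, 0, 0.008, 0, 0, 0], [0, 0, 0, 0.012, 0, 0, 0], [0, 0, 0, 0.015, 0, 0, 0], [0, 0, 0, 0.018, 0, 0, 0], [0, 0, 0, 0.018, 0, 0, 0]]}}

```text
time_s: 12.9
tcp_pos: [0.603, -0.1493, 0.1069]
ee_rot: [[0.898, 0.439, 0.001], [0.439, -0.898, -0.0], [0.0, 0.001, -1.0]]
wrist_force: [-0.6, 0.3, 3.7]
gripper_width: 0.0
gripper_force: 1.7
```

Contact with the loop, at 3.7 N. Continuing down.

>>> {"name": "advance", "arguments": {"plan": [[0, 0, 0, 0.003, 0, 0, 0], [0, 0, 0, 0.006, 0, 0, 0], [0, 0, 0, 0.008, 0, 0, 0], [0, 0, 0, 0.01, 0, 0, 0], [0, 0, 0, 0.01, 0, 0, 0]]}}

```text
time_s: 13.4
tcp_pos: [0.602, -0.1494, 0.096]
ee_rot: [[0.899, 0.439, -0.002], [0.439, -0.899, -0.0], [-0.001, -0.001, -1.0]]
wrist_force: [-2.0, -0.8, 3.1]
gripper_width: 0.007
gripper_force: 1.6
```

>>> {"name": "advance", "arguments": {"plan": [[0, 0, 0, 0.002, 0, 0, 0], [0, 0, 0, 0.004, 0, 0, 0], [0, 0, 0, 0.006, 0, 0, 0], [0, 0, 0, 0.008, 0, 0, 0], [0, 0, 0, 0.01, 0, 0, 0], [0, 0, 0, 0.01, 0, 0, 0]]}}

```text
time_s: 14.0
tcp_pos: [0.6023, -0.1493, 0.0862]
ee_rot: [[0.898, 0.439, -0.001], [0.439, -0.898, 0.0], [-0.001, -0.0, -1.0]]
wrist_force: [-2.7, -1.1, 3.8]
gripper_width: 0.005
gripper_force: 2.0
```

>>> {"name": "advance", "arguments": {"plan": [[0, 0, 0, 0.002, 0, 0, 0], [0, 0, 0, 0.004, 0, 0, 0], [0, 0, 0, 0.005, 0, 0, 0], [0, 0, 0, 0.005, 0, 0, 0]]}}

```text
time_s: 14.4
tcp_pos: [0.6023, -0.1494, 0.0814]
ee_rot: [[0.898, 0.439, -0.001], [0.439, -0.898, -0.0], [-0.001, -0.0, -1.0]]
wrist_force: [-4.3, -2.4, 4.5]
gripper_width: 0.005
gripper_force: 2.3
```

>>> {"name": "advance", "arguments": {"plan": [[0, 0, 0, 0.001, 0, 0, 0], [0, 0, 0, 0.002, 0, 0, 0], [0, 0, 0, 0.003, 0, 0, 0], [0, 0, 0, 0.003, 0, 0, 0]]}}

```text
time_s: 14.8
tcp_pos: [0.6018, -0.1497, 0.0788]
ee_rot: [[0.898, 0.439, -0.002], [0.439, -0.898, -0.0], [-0.002, -0.0, -1.0]]
wrist_force: [-4.6, -2.7, 5.5]
gripper_width: 0.005
gripper_force: 3.3
```

Run:
```python
from station import eyes
import cv2,numpy as np
o=[]
for n,(x,y) in(("scene",(208,130)),("top",(350,218))):
    c=eyes.capture(n);np.savez(n+"4.npz",**c);c=c["pixels"][:,:,::-1]; o.append(cv2.resize(c[y-40:y+40,x-40:x+40],(400,400),interpolation=cv2.INTER_CUBIC))
cv2.imwrite("pics/push.png",np.clip(np.hstack(o)*1.8,0,255).astype(np.uint8))
```

```text
(no output)
```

View pics/push.png

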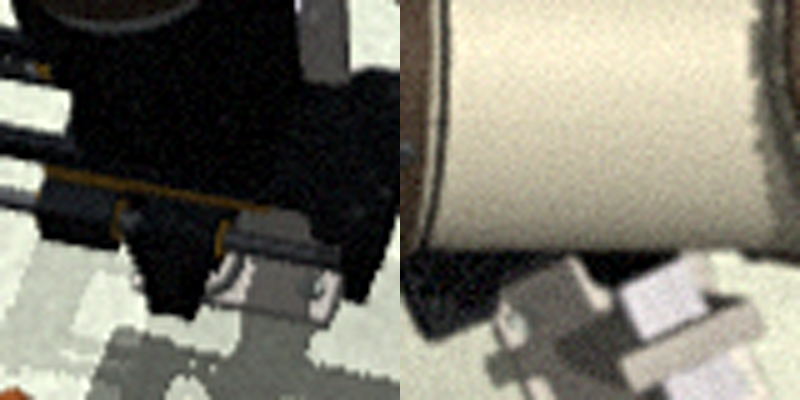

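Scene crop: the ring's arc at (215–240, 250–300) runs down behind and under the fingertips at (175,310), so the loop is under the fingers and part-way down. I'll follow it slightly inward as it swings.

>>> {"name": "advance", "arguments": {"plan": [[0, -0.001, 0, 0.0005, 0, 0, 0], [0, -0.002, 0, 0.001, 0, 0, 0], [0, -0.003, 0, 0.0015, 0, 0, 0], [0, -0.003, 0, 0.002, 0, 0, 0], [0, -0.003, 0, 0.002, 0, 0, 0]]}}

```text
time_s: 15.4
tcp_pos: [0.6008, -0.1501, 0.0761]
ee_rot: [[0.899, 0.439, 0.002], [0.439, -0.899, 0.001], [0.002, 0.0, -1.0]]
wrist_force: [-0.9, 0.6, 0.2]
gripper_width: 0.006
gripper_force: 0.0
```

```bash
python3 -c "
from station import sensors;s=sensors.sense();print(s['moment'],s['wrist_force'])"
```

```text
[-0.03044093 -0.04360169  0.01031935] [-0.86064397  0.60562976  0.1531467 ]
```

The force fell to zero, so the ring has snapped over. Backing out, up and away from the view.

>>> {"name": "advance", "arguments": {"plan": [[0, 0.01, 0, 0, 0, 0, 0], [0, 0.02, 0, -0.02, 0, 0, 0], [0, 0.02, 0, -0.06, 0, 0, 0], [0, 0.02, 0, -0.11, 0, 0, 0], [0, -0.02, -0.04, -0.15, 0, 0, 0], [0, -0.06, -0.08, -0.15, 0, 0, 0], [0, -0.1, -0.12, -0.15, 0, 0, 0], [0, -0.14, -0.16, -0.15, 0, 0, 0]]}}

```text
time_s: 16.2
tcp_pos: [0.4379, -0.0787, 0.2264]
ee_rot: [[0.898, 0.439, 0.003], [0.439, -0.898, 0.001], [0.003, 0.0, -1.0]]
wrist_force: [0.2, 1.1, 1.5]
gripper_width: 0.005
gripper_force: 0.0
```

>>> {"name": "advance", "arguments": {"plan": [[0, -0.05, -0.05, 0, 0, 0, 0], [0, -0.08, -0.08, 0, 0, 0, 0], [0, -0.1, -0.12, 0, 0, 0, 0], [0, -0.1, -0.16, 0, 0, 0, 0], [0, -0.1, -0.2, 0, 0, 0, 0], [0, -0.1, -0.2, 0, 0, 0, 0], [0, -0.1, -0.2, 0, 0, 0, 0]]}}

```text
time_s: 16.9
tcp_pos: [0.2605, 0.058, 0.2266]
ee_rot: [[0.896, 0.445, 0.002], [0.445, -0.896, 0.002], [0.002, -0.001, -1.0]]
wrist_force: [0.2, -0.1, 0.3]
gripper_width: 0.002
gripper_force: 0.0
```

Run:
```python
from station import eyes
import cv2,numpy as np
o=[]
for n,(x,y) in(("scene",(208,125)),("top",(355,218))):
    c=eyes.capture(n);np.savez(n+"5.npz",**c);c=c["pixels"][:,:,::-1]
    if n=="scene": full=cv2.resize(c,(400,300))
    else: full=np.hstack([full,cv2.resize(c,(400,300))])
    o.append(cv2.resize(c[y-30:y+30,x-40:x+40],(400,300),interpolation=cv2.INTER_CUBIC))
cv2.imwrite("pics/end.png",np.clip(np.vstack([np.hstack(o),full])*1.7,0,255).astype(np.uint8))
```

View pics/end.png

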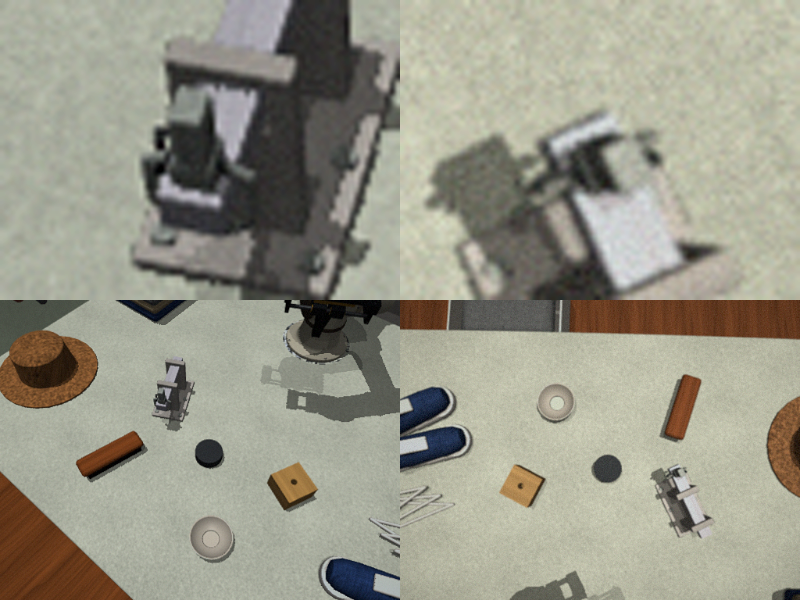

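The ring hangs down around the rail's end (scene crop legs at (150,175) and (240,175)), the pin stands upright on the rail, and the brush, dish and tin look unmoved. I'll check the tab's height, then hand in.

Run:
```python
from h import *
for n in("top5","scene5"):
    P=cloud(dict(np.load(n+".npz")));d=np.hypot(P[...,0]-.5705,P[...,1]+.165)<.02
    q=P[d&(P[...,2]>.13)];print(len(q),np.median(q[:,2]),q.mean(0))
```

```text
98 0.14037402787846037 [ 0.57076926 -0.16412091  0.13958325]
83 0.1396799691118048 [ 0.57309002 -0.16204915  0.13839145]
```

>>> {"name": "advance", "arguments": {"plan": [[0, 0, 0, 0, 0, 0, 0], [0, 0, 0, 0, 0, 0, 0]], "lines": "1,1"}}

```text
time_s: 17.2
```

```bash
python3 -c "
from station import workorder;print(workorder.finish_job())"
```

```text
the job is handed in; nothing more can be done
None
```

The linchpin is through the rail with its head resting on it and the ring snapped shut below the tip. I handed the job in at about 17 s; the highest contact force I read was about 7 N, and the brush, dish and tin were not touched.

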